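# Sort spacers on the chute gauge

### The arm

A 6-joint arm with a two-finger parallel gripper is mounted at the origin on a cart in front of the work surface, level with it; the furniture and walls round the work are solid. World frame = base frame: x ahead of the robot, y to its left, z up, the work surface at z = 0. Lengths are in mm, angles in rad, forces in N, time in s.
With the tool pointing down it reaches from about 350 to 975 mm from the base axis. Payload 17.4 kg.
Tool frame: the origin (TCP) lies on the centre line of the jaws, within the pads' length; the fingertips stand 22 mm ahead of it and the grasp point (between the pads) lies 3 mm ahead of it; z points along the fingers, x is the direction in which the jaws open and shut, and the axes are right-handed (so a half turn about z gives the same grasp; the last joint's range is limited). The gripper opens to 85 mm and grips with 20 to 120 N. Pads are 22 mm wide; open, the fingers measure 114 mm over their backs; the gripper's body (76 mm by 85 mm) begins 54 mm behind the grasp point. The pads swing forward as they close: fully open they stand 13 mm farther back than shut.
Start: joints at [1.078, 0.116, 1.442, -0, 1.584, -0.038], TCP at [296.524, 606.388, 253.303] pointing down, gripper open.
Joint ranges: [-2.83, 2.83], [-0.83, 2.19], [0.07, 2.5], [-1.14, 4.28], [0.01, 3], [-2.97, 2.97]. Speed limits (rad/s): [1.89, 1.89, 2.22, 3.14, 3.14, 3.14].

### API

Orientations are given as a rotation vector (axis times angle).
In Python, from station import ctrl gives the robot as it stands.
- The arm moves only by the tool carry_out, never from a script. Its argument "targets" is a list of rows, each a list of 7 numbers: the shift along the tool's x, y, z in units of 50 mm (1.0 is 50 mm), then the turn, a rotation vector about the tool's x, y, z in rad, then the closure, from 0 (fully open) to 1 (shut). In form: [[dx, dy, dz, ax, ay, az, fingers], ...]. A call has 1 to 5 rows; each row is the pose to reach, as a shift and turn from the pose commanded when the call began, along the tool's axes at that moment; what a row does not reach only later rows make up. A row lasts 1/8 s, in which the tool goes at most 62.5 mm and 10.7 degrees, less where a joint would pass 70% of its speed; a pose out of reach is approached as far as the arm can. A call with a gripper value outside its range is refused whole. The fingers move at their own pace and stop on an object; "newtons" is the grip in N (left out, the last holds). Time passes only in rows, so rows that repeat a pose let the fingers close. It gives the time, the measured TCP pose, the force and the opening at its end, in the units of the state.
- ctrl.observe(): the state, without advancing time (a new reading comes with each control period).
- ctrl.read_camera(name): name is "scene" or "top" or "wrist"; returns a dict with "color" (480x640x3 uint8, blue, green, red), "fx", "fy", "cx", "cy" (pixels), "R" (3x3) and "t" (3): a world point X has camera coordinates R X + t; the wrist camera has in their place "T_tool_cam" (4x4, takes a point from camera to tool coordinates, whose origin is the TCP and whose axes are the tool frame's). Camera axes: x right, y down, z forward; pixel columns grow to the right and rows downward; lengths in mm; the calibration is good to about 2 mm. The wrist camera is an equidistant fisheye: a pixel r from the principal point sees the ray r / f radians off the axis. A picture is of the moment at which its call begins: read the wrist's pose just before it. There is no depth.
- ctrl.close_job(): hands the job in, once; it reports no verdict.
The state is a dict: "time": time; "q": joint angles; "joint_velocities": joint speeds; "joint_efforts": joint torques, N m; "tool_pos": TCP position; "ee_rot": TCP orientation; "contact_force": force on the tool from outside, world axes, zero at the start; "ft_torque": the same for the moment, N m; "gripper_width": opening from 0.0 (shut) to 1.0 (fully open).
Only numpy, scipy, OpenCV 4.12 (cv2) and the standard library are available. Lean on these libraries where they do the work, as an engineer would, in place of code of your own. Each camera call takes 0.05 s, during which the arm holds its last target. There are 200 camera calls.

### The job

An oversize spacer is stuck in the mouth of the sloping chute gauge: first take it out and put it in the grey reject box. Then find out which of the two standing spacers fits under the gauge bar: let that one slide through from the mouth until it rests at the stop at the bottom of the chute, and put the other one in the reject box too. Leave the gear, the tape roll and the bottle where they are.

Things in the scene. Friction and masses are not known exactly. Their poses are not given: they have to be found in the camera images.
- chute: Fixed chute gauge: aluminium U-channel, 165 mm long, on a dark 150 x 85 mm base, leaning 30 degrees from vertical. Origin: centre of the base's underside, z up. Down the chute is (0.5, 0, -0.866) of this frame; y is horizontal, across the channel; the normal out of the channel floor is (0.866, 0, 0.5). Steep enough that a released spacer that fits slides down by itself.
- chute_top (a point): Middle of the open upper end, 18 mm above the channel floor (along its normal); axes as body chute. The mouth is the uncovered upper 45 mm of the channel: cheeks 30 mm high, 40 mm apart at its lower end and flaring to 57 mm at this end.
- chute_gate (a point): 45 mm down the chute from chute_top, 18 mm above the floor, just before the gauge bar: a dark 12 mm round bar across the channel that leaves 33 mm of height above the floor. An oversize spacer's lower end stops about here.
- chute_seat (a point): Where the middle of the fitting spacer is when it rests on the stop: 50 mm up the slope from the stop, 15 mm above the floor. This run-out below the bar is 108 mm long, 40 mm wide, covered by two strips with a 16 mm slot between, so it is entered only under the bar.
- spacer_a: The stuck spacer: plain round steel spacer, a solid bar 100 mm long with ends rounded by 2.5 mm. Origin at the centre of one end, z along its axis to the other end. 36 mm diameter. At the start it leans in the mouth of the chute, its lower end (the origin) against the gauge bar, its upper 55 mm or so sticking out past the chute's upper end.
- spacer_a_mid (a point): Middle of spacer_a, on its axis, 50 mm from both ends.
- spacer_b: Plain round steel spacer, a solid bar 100 mm long with ends rounded by 2.5 mm. Origin at the centre of one end, z along its axis to the other end. At the start upright on the bench. Of spacer_b and spacer_c one has 30 mm diameter (fits under the gauge bar) and the other 36 mm (does not); which is which is not told.
- spacer_b_mid (a point): Middle of spacer_b, on its axis, 50 mm from both ends.
- spacer_c: Plain round steel spacer, a solid bar 100 mm long with ends rounded by 2.5 mm. Origin at the centre of one end, z along its axis to the other end. At the start upright on the bench. Of spacer_b and spacer_c one has 30 mm diameter (fits under the gauge bar) and the other 36 mm (does not); which is which is not told.
- spacer_c_mid (a point): Middle of spacer_c, on its axis, 50 mm from both ends.
- reject_box: The reject box: open grey plastic box, 170 mm (its x) by 130 mm (its y), 50 mm high, walls and floor 4 mm, fixed to the bench. Origin at the centre of its underside, z up. Room for two spacers standing or lying.
- gear_a: Bystander: steel gear, 60 mm across, 21 mm high, flat on the bench, origin at the centre of its underside. Leave it where it is.
- masking_tape: Bystander: tape roll, 100 mm across, 24 mm high, flat on the bench, origin at the centre of its underside. Leave it where it is.
- flux_bottle: Bystander: blue dropper bottle, 52 mm across, 137 mm high, upright on the bench, origin at the centre of its underside. Leave it where it is.
There are look-alikes about, which are no part of the job. Leave any orange look-alike of the spacer_c alone.

How it is judged (in metres and radians):
On the way, in this order (a step that is already met when the one before it is completed fails the run):
1. the spacer that was stuck in the chute lies or stands in the reject box (x of spacer_a_mid in the frame of reject_box between -0.08 and 0.08 m and y of spacer_a_mid in the frame of reject_box between -0.06 and 0.06 m and height (world z) of spacer_a_mid below 0.07 m and linear speed of spacer_a below 0.03 m/s), for 0.2 s.
2. the spacer that fits has gone under the gauge bar and rests at the stop of the chute (((distance between spacer_b_mid and chute_seat below 0.015 m and linear speed of spacer_b below 0.03 m/s) or (distance between spacer_c_mid and chute_seat below 0.015 m and linear speed of spacer_c below 0.03 m/s))), for 0.2 s.
At the end, for the whole second after the job is handed in: The spacer that fits is at rest in the run-out of the chute, below the gauge bar, its middle within 15 mm of its place at the stop; both oversize spacers lie or stand at rest inside the reject box (middle inside the walls and lower than 70 mm above the bench) (all of step 1 and ((x of spacer_c_mid in the frame of reject_box between -0.08 and 0.08 m and y of spacer_c_mid in the frame of reject_box between -0.06 and 0.06 m and height (world z) of spacer_c_mid below 0.07 m and linear speed of each of spacer_c, spacer_b below 0.03 m/s and distance between spacer_b_mid and chute_seat below 0.015 m) or (x of spacer_b_mid in the frame of reject_box between -0.08 and 0.08 m and y of spacer_b_mid in the frame of reject_box between -0.06 and 0.06 m and height (world z) of spacer_b_mid below 0.07 m and linear speed of each of spacer_b, spacer_c below 0.03 m/s and distance between spacer_c_mid and chute_seat below 0.015 m))); the robot touches nothing.
It fails at once if the gear is moved by more than 30 mm (distance of gear_a from where it was at the start of the episode above 0.03 m).
It fails at once if the tape roll is moved by more than 30 mm (distance of masking_tape from where it was at the start of the episode above 0.03 m).
It fails at once if the bottle is moved by more than 30 mm (distance of flux_bottle from where it was at the start of the episode above 0.03 m).
It also fails if it takes over 72 s, if anything falls off the work surface, if the arm or the gripper's body presses on something with over 40 N, if the wrist force passes 120 N, or if a joint passes its speed limit or range.

## Working session

There is one attempt and no reset: what is moved stays moved. The work goes in short steps, Python scripts to look and compute and a tool call to move; the robot and the scene stay as the last step left them, time stands still between calls to the robot, and variables do not carry over. Pictures are saved under pics/ and viewed, about 8 in all and at most 12, crops included, and the job is handed in when it is done.

Besides the shell and the picture viewer there is one more tool, called after "Emit:" in YAML: its name, and indented under it one key for each argument. carry_out: Moves the arm, as the interface text tells. Its arguments: {"type":"object","properties":{"targets":{"type":"array"},"newtons":{"type":"number"}},"required":["targets"]}

```bash
ls; mkdir -p pics; python3 - <<'E'
from station import ctrl
import cv2
s=ctrl.observe();print(s)
for n in("scene","top"):
    c=ctrl.read_camera(n);cv2.imwrite(f"pics/{n}0.png",c["color"]);print(n,c["fx"],c["fy"],c["cx"],c["cy"],c["R"],c["t"])
E
```

```text
pics
{'time': 0.0, 'q': array([ 1.07820108e+00,  1.16477591e-01,  1.44230772e+00, -3.57701095e-05,
        1.58399647e+00, -3.77912367e-02]), 'joint_velocities': array([ 0.00126265, -0.00048089, -0.00097686,  0.00068885, -0.00045385,
       -0.00067643]), 'joint_efforts': array([ 2.16983807e-05, -7.31975555e+01, -6.32491708e+01, -6.32701153e-05,
        6.18542326e-03, -3.11617544e-05]), 'tool_pos': array([296.44433844, 606.22003988, 252.54145957]), 'ee_rot': array([ 2.66454133e+00,  1.66310341e+00, -1.59254739e-03]), 'contact_force': array([ 0.12206883,  0.04963986, -0.79613356]), 'ft_torque': array([ 0.01087687, -0.05177963, -0.05608684]), 'gripper_width': 0.9981152992766809}
scene 539.8074257053416 539.8074257053416 317.43476120953056 245.18507149215353 [[ 0.45623811 -0.88963815  0.01976724]
 [-0.5622426  -0.30541384 -0.76850872]
 [ 0.68973186  0.33950898 -0.6395339 ]] [-294.97008472  407.17854749  814.39904103]
top 440.98235405751467 440.98235405751467 318.68578921939366 245.51785752307308 [[ 0.01855811 -0.99961167  0.02078728]
 [-0.98977593 -0.02130829 -0.14103039]
 [ 0.14141856 -0.01795749 -0.98978701]] [ -82.38904285  597.98144669 1160.93801388]
```

View pics/scene0.png

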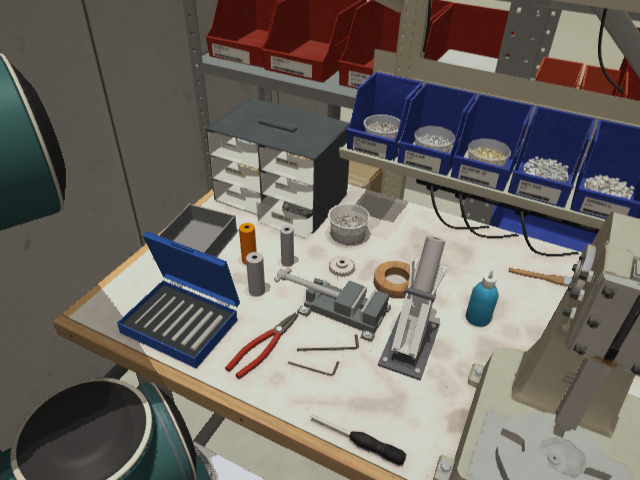

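View pics/top0.png

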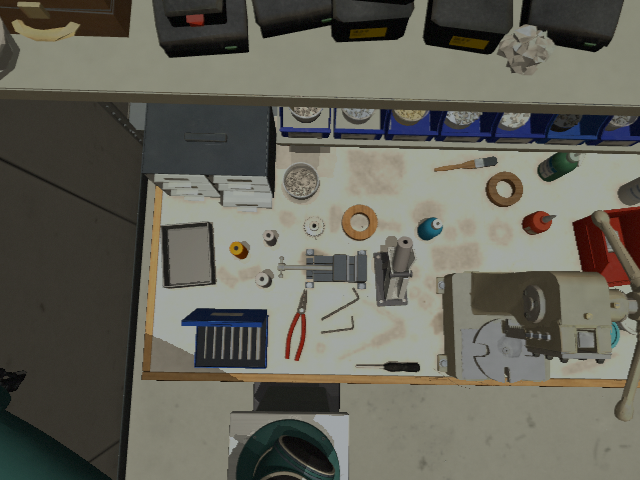

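```bash
cat > h.py <<'E'
import numpy as np, cv2
from scipy.spatial.transform import Rotation as Ro
C={"scene":(539.807,317.435,245.185,np.array([[0.45623811,-0.88963815,0.01976724],[-0.5622426,-0.30541384,-0.76850872],[0.68973186,0.33950898,-0.6395339]]),np.array([-294.97008472,407.17854749,814.39904103])),
"top":(440.982,318.686,245.518,np.array([[0.01855811,-0.99961167,0.02078728],[-0.98977593,-0.02130829,-0.14103039],[0.14141856,-0.01795749,-0.98978701]]),np.array([-82.38904285,597.98144669,1160.93801388]))}
def ray(n,p):
    f,cx,cy,R,t=C[n];d=R.T@np.array([(p[0]-cx)/f,(p[1]-cy)/f,1]);return -R.T@t,d/np.linalg.norm(d)
def plane(n,p,z):
    o,d=ray(n,p);return o+d*(z-o[2])/d[2]
def tri(ps,pt):
    o1,d1=ray("scene",ps);o2,d2=ray("top",pt)
    k=np.linalg.lstsq(np.c_[d1,-d2],o2-o1,rcond=None)[0];a=o1+k[0]*d1;b=o2+k[1]*d2
    return (a+b)/2,np.linalg.norm(a-b)
def proj(n,X):
    f,cx,cy,R,t=C[n];c=R@np.asarray(X,float)+t;return np.array([f*c[0]/c[2]+cx,f*c[1]/c[2]+cy])
E
python3 - <<'E'
from h import *
s=cv2.imread("pics/scene0.png");t=cv2.imread("pics/top0.png")
a=cv2.resize(s[225:385,370:450],None,fx=3.7,fy=3.7,interpolation=2)
b=cv2.resize(t[225:315,365:425],None,fx=6.5,fy=6.5,interpolation=2)
o=np.zeros((600,800,3),np.uint8);o[:a.shape[0],:a.shape[1]]=a;o[:b.shape[0],400:400+b.shape[1]]=b
cv2.imwrite("pics/z1.png",o)
for n,p,z in[("scene",(256,259),100),("top",(261.5,275),100),("scene",(287,230),100),("top",(267.5,234),100)]:print(n,p,plane(n,p,z))
# bottoms, widths, box corners, bystanders
for n,p in[("top",(314,227)),("top",(360,222)),("top",(430,229)),("scene",(342,270)),("scene",(480,322))]:print(plane(n,p,10))
for p in[(163,225),(213,222),(215,284),(164,289)]:print('box',plane("top",p,50))
E
```

```text
scene (256, 259) [498.85378217  69.52923531 100.        ]
top (261.5, 275) [511.74359244  76.13737488 100.        ]
scene (287, 230) [614.01419582  61.26637617 100.        ]
top (267.5, 234) [618.82400766  64.48697374 100.        ]
[656.77437798 -56.78564073  10.        ]
[ 674.093079   -186.82595253   10.        ]
[ 658.38773819 -385.91357027   10.        ]
[644.53147652 -63.76475957  10.        ]
[ 636.0490498  -383.14342747   10.        ]
box [645.67301474 353.15764568  50.        ]
box [657.00913092 218.62525365  50.        ]
box [488.86775456 204.52367301  50.        ]
box [472.96013075 338.75682283  50.        ]
```

View pics/z1.png

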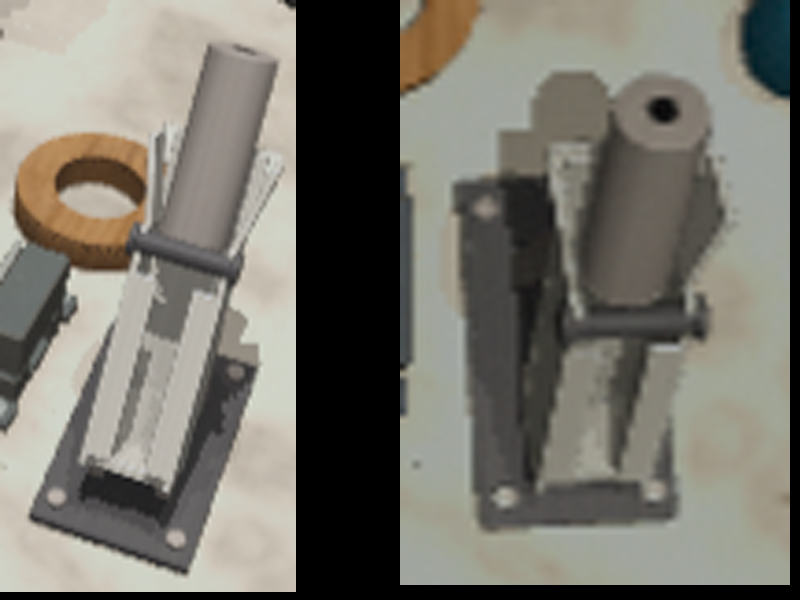

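```bash
python3 - <<'E'
from h import *
P={"atop":((435.4,238.5),(405.3,241.9)),"barL":((405.9,289.1),(391.2,275)),"barR":((433.8,296.9),(411.2,273.6)),"FL":((378.6,365),(377.3,306.2)),"FR":((420.5,379.6),(407.5,304.2))}
for k,v in P.items():print(k,*tri(*v))
print("BL",plane("top",(373.6,253.2),8))
print("FL",plane("top",(377.3,306.2),8),"FR",plane("top",(407.5,304.2),8),"BR scene",plane("scene",(439.7,322.8),8))
E
```

```text
atop [ 586.43858407 -268.34062525  223.38305391] 0.9671070614322912
barL [ 514.23453674 -248.3449187   147.61141676] 2.370644533285028
barR [ 519.13264622 -299.07424266  147.15256723] 0.5613299647959554
FL [ 438.88323629 -237.34249447    4.47800968] 1.2382457041023747
FR [ 445.47159405 -320.49407329    3.99182921] 1.144991382346973
BL [ 586.05712167 -225.84169465    8.        ]
FL [ 438.58942317 -236.23900401    8.        ] FR [ 445.64605436 -320.1461219     8.        ] BR scene [ 596.20662851 -309.60181774    8.        ]
```

```bash
cat >> h.py <<'E'
u=np.array([.9972,.075,0]);Z=np.array([0,0,1.])
def RT(tilt,ang=1.645):
    """tool x horizontal at ang; tool z down, tilted by tilt deg outward (along +u)"""
    x=np.array([np.cos(ang),np.sin(ang),0]);o=np.array([np.sin(ang),-np.cos(ang),0])
    z=-Z*np.cos(np.radians(tilt))+o*np.sin(np.radians(tilt));return np.c_[x,np.cross(z,x),z]
def go(p,R,p0=None,R0=None):
    from station import ctrl
    s=ctrl.observe()
    if p0 is None:p0=s["tool_pos"];R0=Ro.from_rotvec(s["ee_rot"]).as_matrix()
    print("t",round(s["time"],2),"pos",np.round(s["tool_pos"],1),"w",round(s["gripper_width"],3),"F",np.round(s["contact_force"],1),"q",np.round(s["q"],2))
    print(np.round(R0.T@(np.asarray(p,float)-p0)/50,3),np.round(Ro.from_matrix(R0.T@R).as_rotvec(),3),"mm",round(np.linalg.norm(np.asarray(p)-p0)))
E
python3 - <<'E'
from h import *
p0=np.array([296,606,253.]);p3=np.array([576,-269,330.])
go(p0+(p3-p0)/3,RT(0)); go(p3,RT(0),p0+(p3-p0)/3,RT(0))
E
```

```text
t 0.1 pos [296.4 606.3 252.6] w 1.001 F [-0.1  0.7 -0.7] q [ 1.08  0.12  1.44  0.    1.58 -0.04]
[-4.429  4.234 -0.516] [-0.     0.001 -0.529] mm 307
t 0.1 pos [296.4 606.3 252.6] w 1.001 F [-0.1  0.7 -0.7] q [ 1.08  0.12  1.44  0.    1.58 -0.04]
[-11.911   2.858  -1.027] [0. 0. 0.] mm 615
```

Emit:
carry_out:
  targets:
    - [-4.43,4.23,-0.52,0,0,-0.529,0]
    - [-4.43,4.23,-0.52,0,0,-0.529,0]
    - [-4.43,4.23,-0.52,0,0,-0.529,0]
    - [-4.43,4.23,-0.52,0,0,-0.529,0]
    - [-4.43,4.23,-0.52,0,0,-0.529,0]
  newtons: 100

```text
time: 0.72
tool_pos: [389.3, 312.5, 279.3]
ee_rot: [2.137, 2.302, 0.0]
contact_force: [0.6, -0.6, -0.0]
gripper_width: 1.002
```

Emit:
carry_out:
  targets:
    - [-5.95,1.43,-0.51,0,0,0,0]
    - [-5.95,1.43,-0.51,0,0,0,0]
    - [-5.95,1.43,-0.51,0,0,0,0]
    - [-5.95,1.43,-0.51,0,0,0,0]
    - [-5.95,1.43,-0.51,0,0,0,0]

```text
time: 1.35
tool_pos: [482.7, 21.0, 304.9]
ee_rot: [2.138, 2.302, 0.0]
contact_force: [1.2, 1.6, -0.1]
gripper_width: 1.001
```

Emit:
carry_out:
  targets:
    - [-5.95,1.43,-0.51,0,0,0,0]
    - [-5.95,1.43,-0.51,0,0,0,0]
    - [-5.95,1.43,-0.51,0,0,0,0]
    - [-5.95,1.43,-0.51,0,0,0,0]
    - [-5.95,1.43,-0.51,0,0,0,0]

```text
time: 1.98
tool_pos: [576.1, -270.5, 330.1]
ee_rot: [-2.138, -2.301, 0.0]
contact_force: [0.9, 0.3, 0.3]
gripper_width: 0.996
```

```bash
python3 - <<'E'
from h import *
go([576.5,-269,209],RT(0))
from station import ctrl
c=ctrl.read_camera("wrist");cv2.imwrite("pics/w1.png",c["color"]);print(c["fx"],c["cx"],c["cy"],c["T_tool_cam"])
E
```

```text
t 1.98 pos [ 576.1 -270.5  330.1] w 0.996 F [0.9 0.3 0.3] q [-0.48  0.02  1.42  0.    1.7  -2.12]
[0.029 0.01  2.421] [-0.    -0.    -0.001] mm 121
371.64829954431775 319.8716187821837 237.46238948927987 [[ 9.99999668e-01 -8.18237317e-05  8.10409214e-04 -3.52431267e-01]
 [-1.88363190e-04  9.44741445e-01  3.27816360e-01 -8.44539601e+01]
 [-7.92450330e-04 -3.27816404e-01  9.44741117e-01 -1.19370414e+02]
 [ 0.00000000e+00  0.00000000e+00  0.00000000e+00  1.00000000e+00]]
```

View pics/w1.png

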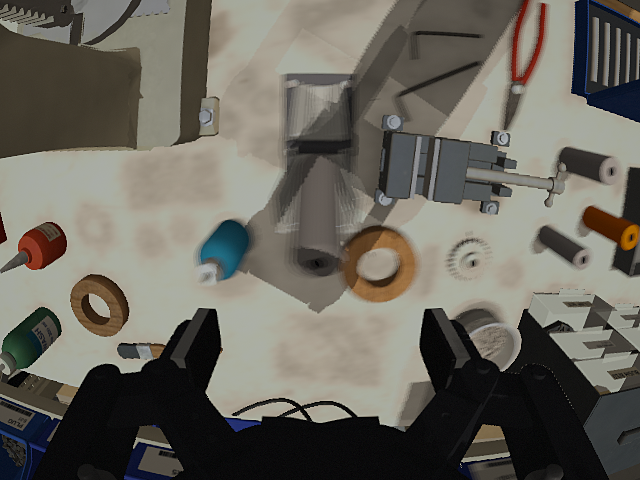

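```bash
cat >> h.py <<'E'
def wray(p,tp,R):
    f,cx,cy=371.648,319.872,237.462
    T=np.array([[1,0,.0008,-.352],[0,.94474,.32782,-84.454],[-.0008,-.32782,.94474,-119.37]])
    v=np.array([p[0]-cx,p[1]-cy]);r=np.hypot(*v)+1e-9;th=r/f
    d=np.array([*(v/r*np.sin(th)),np.cos(th)]);return R@T[:,3]+tp,R@T[:,:3]@d
def wplane(p,tp,R,z):
    o,d=wray(p,np.asarray(tp,float),R);return o+d*(z-o[2])/d[2]
E
python3 - <<'E'
from h import *
print(wplane((318,262),[576.1,-270,330],RT(0),223.4))
for p in[(316,154),(320,90)]:print(wplane(p,[576.1,-270,330],RT(0),150))
E
```

```text
[ 587.26226209 -270.56507643  223.4       ]
[ 524.91372963 -277.04273475  150.        ]
[ 473.11218912 -277.6862674   150.        ]
```

Emit:
carry_out:
  targets:
    - [0,0,1.0,0,0,0,0]
    - [0,0,2.0,0,0,0,0]
    - [0,0,2.42,0,0,0,0]
    - [0,0,2.42,0,0,0,0]
    - [0,0,2.42,0,0,0,0.3]

```text
time: 2.65
tool_pos: [576.6, -268.5, 211.7]
ee_rot: [2.136, 2.301, 0.001]
contact_force: [0.0, 0.2, 0.8]
gripper_width: 0.817
```

Emit:
carry_out:
  targets:
    - [0,0,0,0,0,0,1]
    - [0,0,0,0,0,0,1]
    - [0,0,0,0,0,0,1]
    - [0,0,0,0,0,0,1]
    - [0,0,0,0,0,0,1]

```text
time: 3.28
tool_pos: [576.1, -268.3, 210.5]
ee_rot: [2.137, 2.301, 0.001]
contact_force: [-1.2, 1.4, 6.1]
gripper_width: 0.396
```

```bash
python3 - <<'E'
from h import *
a=.5*u+.866*Z
p=np.array([576.1,-270.,209]); go(p+70*a,RT(0))
E
```

```text
t 3.27 pos [ 576.1 -268.3  210.5] w 0.396 F [-1.2  1.4  6.1] q [-0.48  0.04  1.59  0.    1.51 -2.12]
[-0.033  0.698 -1.181] [0.001 0.001 0.   ] mm 69
```

Emit:
carry_out:
  targets:
    - [0,0,0,0,0,0,1]
    - [0,0.15,-0.25,0,0,0,1]
    - [0,0.35,-0.6,0,0,0,1]
    - [0,0.5,-0.85,0,0,0,1]
    - [0,0.7,-1.2,0,0,0,1]

```text
time: 3.9
tool_pos: [611.5, -265.6, 269.8]
ee_rot: [-2.137, -2.302, -0.0]
contact_force: [0.4, -0.1, -1.9]
gripper_width: 0.396
```

Emit:
carry_out:
  targets:
    - [0,0,-0.6,0,0,0,1]
    - [0,0,-1.4,0,0,0,1]
    - [0,0,-1.4,0,0,0,1]
    - [0,0,-1.4,0,0,0,1]

```text
time: 4.4
tool_pos: [611.0, -265.6, 338.5]
ee_rot: [-2.137, -2.302, 0.0]
contact_force: [0.0, -0.9, -2.9]
gripper_width: 0.395
```

```bash
python3 - <<'E'
from h import *
from station import ctrl
go([602,250,330],RT(30))
s=ctrl.read_camera("scene")["color"][180:420,300:500]
cv2.imwrite("pics/s2.png",cv2.resize(s,None,fx=2,fy=2))
E
```

```text
t 4.4 pos [ 611.  -265.6  338.5] w 0.395 F [ 0.  -0.9 -2.9] q [-0.45  0.09  1.34  0.    1.72 -2.09]
[10.296  0.586  0.174] [-0.524 -0.     0.   ] mm 516
```

View pics/s2.png

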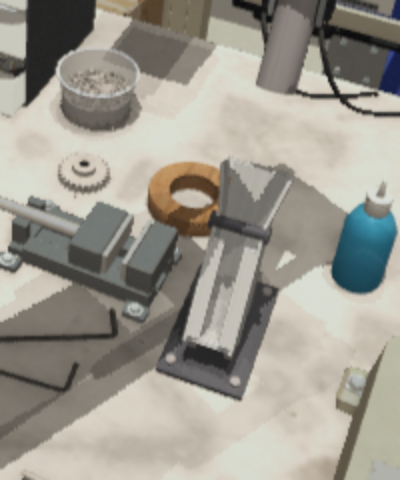

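```bash
python3 - <<'E'
from h import *
p1=np.array([608,15,330.])
go(p1,RT(30)); go([604.5,282,240],RT(30),p1,RT(30)); go([604.5,282,90],RT(30),np.array([604.5,282,240]),RT(30))
E
```

```text
t 4.45 pos [ 610.9 -265.5  337.9] w 0.397 F [ 0.   0.4 -2.2] q [-0.45  0.09  1.34  0.    1.72 -2.09]
[5.6   0.359 0.163] [-0.525 -0.001 -0.   ] mm 281
t 4.45 pos [ 610.9 -265.5  337.9] w 0.397 F [ 0.   0.4 -2.2] q [-0.45  0.09  1.34  0.    1.72 -2.09]
[ 5.33  -0.618  1.722] [0. 0. 0.] mm 282
t 4.45 pos [ 610.9 -265.5  337.9] w 0.397 F [ 0.   0.4 -2.2] q [-0.45  0.09  1.34  0.    1.72 -2.09]
[ 0.    -1.5    2.598] [0. 0. 0.] mm 150
```

Emit:
carry_out:
  targets:
    - [5.6,0.36,0.16,-0.524,0,0,1]
    - [5.6,0.36,0.16,-0.524,0,0,1]
    - [5.6,0.36,0.16,-0.524,0,0,1]
    - [5.6,0.36,0.16,-0.524,0,0,1]
    - [5.6,0.36,0.16,-0.524,0,0,1]

```text
time: 5.08
tool_pos: [607.0, 17.6, 330.0]
ee_rot: [1.86, 2.007, 0.538]
contact_force: [0.5, -0.1, -1.9]
gripper_width: 0.395
```

Emit:
carry_out:
  targets:
    - [5.33,-0.62,1.72,0,0,0,1]
    - [5.33,-0.62,1.72,0,0,0,1]
    - [5.33,-0.62,1.72,0,0,0,1]
    - [5.33,-0.62,1.72,0,0,0,1]
    - [5.33,-0.62,1.72,0,0,0,1]

```text
time: 5.7
tool_pos: [603.1, 284.5, 238.1]
ee_rot: [1.86, 2.009, 0.534]
contact_force: [-0.0, -0.9, -1.6]
gripper_width: 0.395
```

```bash
python3 - <<'E'
from h import *
from station import ctrl
go([604.5,282,90],RT(30))
s=ctrl.read_camera("scene")["color"][120:360,120:380]
cv2.imwrite("pics/s3.png",cv2.resize(s,None,fx=2,fy=2))
E
```

```text
t 5.7 pos [603.1 284.5 238.1] w 0.395 F [-0.  -0.9 -1.6] q [ 0.48 -0.15  1.79 -0.23  1.03 -1.09]
[-0.049 -1.452  2.581] [-0.003 -0.     0.002] mm 148
```

View pics/s3.png

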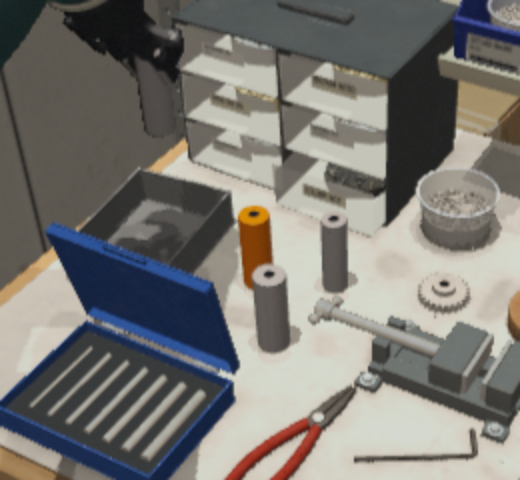

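Emit:
carry_out:
  targets:
    - [-0.04,-0.7,1.25,0,0,0,1]
    - [-0.04,-1.25,2.2,0,0,0,1]
    - [-0.04,-1.4,2.47,0,0,0,1]
    - [-0.04,-1.45,2.57,0,0,0,1]
    - [-0.04,-1.45,2.57,0,0,0,1]

```text
time: 6.38
tool_pos: [607.0, 280.3, 96.1]
ee_rot: [1.86, 2.003, 0.541]
contact_force: [0.5, -0.3, -1.8]
gripper_width: 0.39
```

```bash
python3 - <<'E'
from h import *
go([604.5,282,90],RT(30))
E
```

```text
t 6.38 pos [607.  280.3  96.1] w 0.39 F [ 0.5 -0.3 -1.8] q [ 0.47 -0.04  1.93 -0.28  0.78 -1.02]
[ 0.037 -0.102  0.081] [ 0.003 -0.001 -0.001] mm 7
```

Emit:
carry_out:
  targets:
    - [0,0,0,0,0,0,1]
    - [0,0,0,0,0,0,1]

```text
time: 6.62
tool_pos: [606.5, 280.2, 95.3]
ee_rot: [1.86, 2.003, 0.54]
contact_force: [0.2, -0.3, -3.2]
gripper_width: 0.4
```

Emit:
carry_out:
  targets:
    - [0,-0.03,0.05,0,0,0,1]
    - [0,-0.05,0.09,0,0,0,1]
    - [0,-0.05,0.09,0,0,0,1]

```text
time: 7.0
tool_pos: [606.1, 280.0, 88.4]
ee_rot: [1.861, 2.004, 0.537]
contact_force: [0.1, 0.4, -2.7]
gripper_width: 0.393
```

Emit:
carry_out:
  targets:
    - [0,-0.01,0.02,0,0,0,1]
    - [0,-0.01,0.02,0,0,0,1]
    - [0,-0.01,0.02,0,0,0,0]
    - [0,-0.01,0.02,0,0,0,0]
    - [0,-0.01,0.02,0,0,0,0]

```text
time: 7.62
tool_pos: [606.3, 280.0, 87.5]
ee_rot: [1.861, 2.004, 0.537]
contact_force: [0.2, 0.0, 0.0]
gripper_width: 0.994
```

Emit:
carry_out:
  targets:
    - [0,0,0,0,0,0,0]
    - [0,0,-0.5,0,0,0,0]
    - [0,0,-1.5,0,0,0,0]
    - [0,0,-2.5,0,0,0,0]
    - [0,0,-2.5,0,0,0,0]

```text
time: 8.25
tool_pos: [543.9, 276.0, 200.5]
ee_rot: [1.858, 2.002, 0.546]
contact_force: [0.9, 0.0, -0.0]
gripper_width: 1.001
```

```bash
python3 - <<'E'
from h import *
from station import ctrl
s=ctrl.read_camera("scene")["color"]
t=ctrl.read_camera("top")["color"]
# top faces of spacers: edges of side silhouettes by row gray profile
o=np.hstack([cv2.resize(s[190:310,160:320],None,fx=2.5,fy=2.5,interpolation=2),cv2.resize(t[215:295,160:293],None,fx=3,fy=3.75,interpolation=2)])
cv2.imwrite("pics/s4.png",o);print(o.shape)
go([618,65,200],RT(30))
E
```

```text
(300, 799, 3)
t 8.35 pos [543.8 275.4 196.1] w 0.999 F [ 0.3 -0.4 -0.6] q [ 0.52 -0.26  1.95 -0.26  0.99 -1.03]
[-4.307  1.05   0.515] [ 0.001 -0.    -0.   ] mm 223
```

View pics/s4.png

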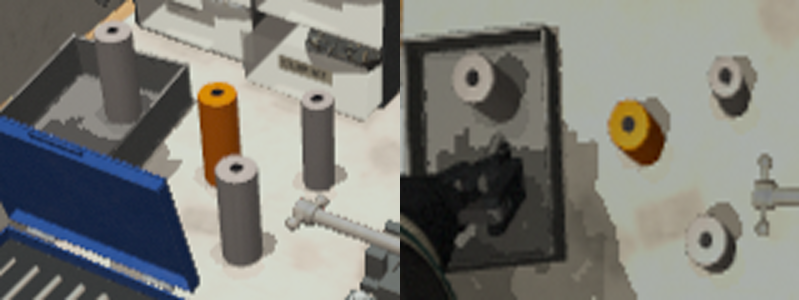

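```bash
python3 - <<'E'
from h import *
for n,v in{"near":((254.8,257.6),(262,279)),"far":((287.2,229.2),(269,235.3)),"a":((205.5,203),(184.7,235.5)),"orange":((247,226),(236.5,248.3))}.items():print(n,*tri(*v),plane("scene",v[0],100),plane("top",v[1],100))
E
```

```text
near [501.60185008  74.38163991  99.72372765] 0.3007264296694394 [501.41186154  74.06608951 100.        ] [501.50518688  74.47984157 100.        ]
far [614.94074065  60.70528569 101.83260785] 0.9485825484889635 [616.720688    62.29633465 100.        ] [615.48089816  60.47223635 100.        ]
a [609.8323541  278.04930112 101.73876155] 0.1657230434558834 [611.70272496 279.76017002 100.        ] [610.15440745 278.47980161 100.        ]
orange [578.76779975 142.56705863 104.99644838] 0.46436334993941397 [583.94484303 146.56569169 100.        ] [579.55178926 143.21399531 100.        ]
```

```bash
python3 - <<'E'
from h import *
R=RT(30);g=np.array([616,61.2,80]);t=g-3*R[:,2]
go(t-100*R[:,2],R)
E
```

```text
t 8.35 pos [543.8 275.4 196.1] w 0.999 F [ 0.3 -0.4 -0.6] q [ 0.52 -0.26  1.95 -0.26  0.99 -1.03]
[-4.38 -0.19  0.51] [ 0.001 -0.    -0.   ] mm 221
```

Emit:
carry_out:
  targets:
    - [-4.38,-0.19,0.51,0,0,0,0]
    - [-4.38,-0.19,0.51,0,0,0,0]
    - [-4.38,-0.19,0.51,0,0,0,0]
    - [-4.38,-0.19,0.51,0,0,0,0]
    - [-4.38,-0.19,0.51,0,0,0,0]

```text
time: 8.98
tool_pos: [564.5, 54.8, 166.9]
ee_rot: [1.866, 2.002, 0.534]
contact_force: [1.2, 0.3, 0.0]
gripper_width: 1.003
```

```bash
python3 - <<'E'
from h import *
from station import ctrl
s=ctrl.observe()
c=ctrl.read_camera("wrist")["color"];cv2.imwrite("pics/w2.png",c)
R=RT(30);g=np.array([616,61.2,80]);t=g-3*R[:,2]
go(t,R)
E
```

```text
t 9.03 pos [564.5  56.1 167.3] w 1.003 F [ 0.6  0.6 -0.2] q [ 0.05 -0.38  2.09  0.01  0.91 -1.6 ]
[0.029 0.026 1.969] [-0.002  0.001 -0.002] mm 98
```

View pics/w2.png

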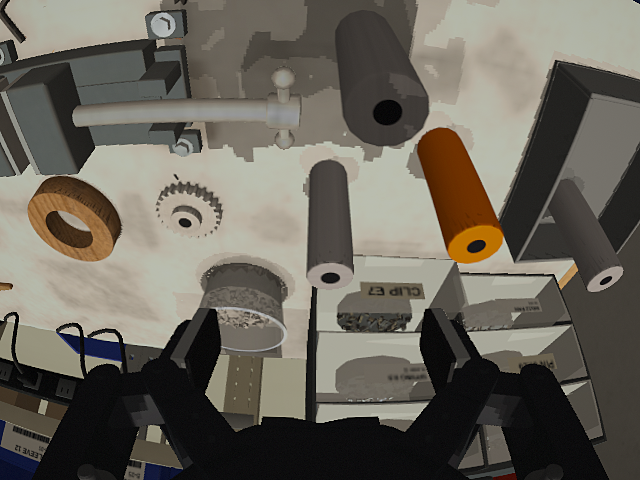

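Emit:
carry_out:
  targets:
    - [0.05,0.03,0.9,0,0,0,0]
    - [0.05,0.03,1.7,0,0,0,0]
    - [0.05,0.03,1.97,0,0,0,0]
    - [0.05,0.03,1.97,0,0,0,0]
    - [0.05,0.03,1.97,0,0,0,0.3]

```text
time: 9.65
tool_pos: [615.0, 63.8, 85.9]
ee_rot: [1.86, 2.004, 0.539]
contact_force: [-0.0, 1.0, 0.8]
gripper_width: 0.813
```

Emit:
carry_out:
  targets:
    - [0,0,0,0,0,0,1]
    - [0,0,0,0,0,0,1]
    - [0,0,0,0,0,0,1]
    - [0,0,0,0,0,0,1]
    - [0,0,0,0,0,0,1]

```text
time: 10.28
tool_pos: [615.4, 63.6, 85.6]
ee_rot: [1.86, 2.003, 0.539]
contact_force: [-1.7, 0.4, 6.5]
gripper_width: 0.328
```

Emit:
carry_out:
  targets:
    - [0,0,0,0,0,0,1]

```text
time: 10.4
tool_pos: [615.4, 63.5, 85.6]
ee_rot: [1.86, 2.003, 0.539]
contact_force: [-1.9, 0.4, 7.4]
gripper_width: 0.327
```

```bash
python3 - <<'E'
from h import *
go([614,61,330],RT(30))
E
```

```text
t 10.4 pos [615.4  63.5  85.6] w 0.327 F [-1.9  0.4  7.4] q [ 0.06 -0.17  2.07  0.01  0.72 -1.59]
[-0.048  2.427 -4.243] [ 0.002  0.    -0.   ] mm 244
```

```bash
cat >> h.py <<'E'
av=.5*u+.866*Z;nv=-.866*u+.5*Z;B=np.array([537,-273,136.8])
def T(s,h,L=83):return B+(s+L)*av+(h-18)*nv+3*Z
E
python3 - <<'E'
from h import *
p1=np.array([615.4,63.5,250]);p2=np.array([610,-110,310.])
go(p1,RT(30));go(p2,RT(15),p1,RT(30));go(T(80,35),RT(0),p2,RT(15));print(T(80,35))
E
```

```text
t 10.4 pos [615.4  63.5  85.6] w 0.327 F [-1.9  0.4  7.4] q [ 0.06 -0.17  2.07  0.01  0.72 -1.59]
[-1.000e-03  1.651e+00 -2.844e+00] [ 0.002  0.    -0.   ] mm 164
t 10.4 pos [615.4  63.5  85.6] w 0.327 F [-1.9  0.4  7.4] q [ 0.06 -0.17  2.07  0.01  0.72 -1.59]
[-3.452  0.284 -1.222] [ 0.262 -0.    -0.   ] mm 184
t 10.4 pos [615.4  63.5  85.6] w 0.327 F [-1.9  0.4  7.4] q [ 0.06 -0.17  2.07  0.01  0.72 -1.59]
[-3.142 -0.456  0.303] [0.262 0.    0.   ] mm 159
[ 603.5910216 -267.99165    289.458    ]
```

Emit:
carry_out:
  targets:
    - [0,0.3,-0.5,0,0,0,1]
    - [0,0.8,-1.4,0,0,0,1]
    - [0,1.65,-2.84,0,0,0,1]
    - [0,1.65,-2.84,0,0,0,1]
    - [0,1.65,-2.84,0,0,0,1]

```text
time: 11.02
tool_pos: [615.4, 63.5, 249.6]
ee_rot: [1.86, 2.003, 0.539]
contact_force: [0.4, 0.2, -2.2]
gripper_width: 0.326
```

Emit:
carry_out:
  targets:
    - [-3.45,0.28,-1.22,0.262,0,0,1]
    - [-3.45,0.28,-1.22,0.262,0,0,1]
    - [-3.45,0.28,-1.22,0.262,0,0,1]
    - [-3.45,0.28,-1.22,0.262,0,0,1]

```text
time: 11.52
tool_pos: [609.6, -113.3, 306.6]
ee_rot: [2.013, 2.159, 0.282]
contact_force: [-0.0, -0.2, -1.6]
gripper_width: 0.326
```

Emit:
carry_out:
  targets:
    - [-3.14,-0.46,0.3,0.262,0,0,1]
    - [-3.14,-0.46,0.3,0.262,0,0,1]
    - [-3.14,-0.46,0.3,0.262,0,0,1]
    - [-3.14,-0.46,0.3,0.262,0,0,1]

```text
time: 12.02
tool_pos: [602.6, -269.0, 283.9]
ee_rot: [-2.137, -2.297, 0.003]
contact_force: [0.3, 1.5, -2.0]
gripper_width: 0.331
```

Emit:
carry_out:
  targets:
    - [0,0,0,0,0,0,1]
    - [0,0,0,0,0,0,1]

```text
time: 12.28
tool_pos: [603.2, -266.5, 287.6]
ee_rot: [-2.136, -2.303, 0.0]
contact_force: [0.8, 0.4, -1.8]
gripper_width: 0.323
```

```bash
python3 - <<'E'
from h import *
from station import ctrl
go(T(20,24),RT(0)); go(T(20,15),RT(0),T(20,24),RT(0))
s=ctrl.read_camera("scene")["color"];t=ctrl.read_camera("top")["color"]
o=np.hstack([cv2.resize(s[180:330,370:470],None,fx=4,fy=4,interpolation=2),cv2.resize(t[180:330,340:440],None,fx=4,fy=4,interpolation=2)])
cv2.imwrite("pics/s5.png",o)
E
```

```text
t 12.28 pos [ 603.2 -266.5  287.6] w 0.323 F [ 0.8  0.4 -1.8] q [-0.45  0.08  1.43  0.    1.64 -2.1 ]
[-0.03  -0.403  1.112] [-0.    -0.     0.001] mm 59
t 12.28 pos [ 603.2 -266.5  287.6] w 0.323 F [ 0.8  0.4 -1.8] q [-0.45  0.08  1.43  0.    1.64 -2.1 ]
[0.    0.156 0.09 ] [0. 0. 0.] mm 9
```

View pics/s5.png

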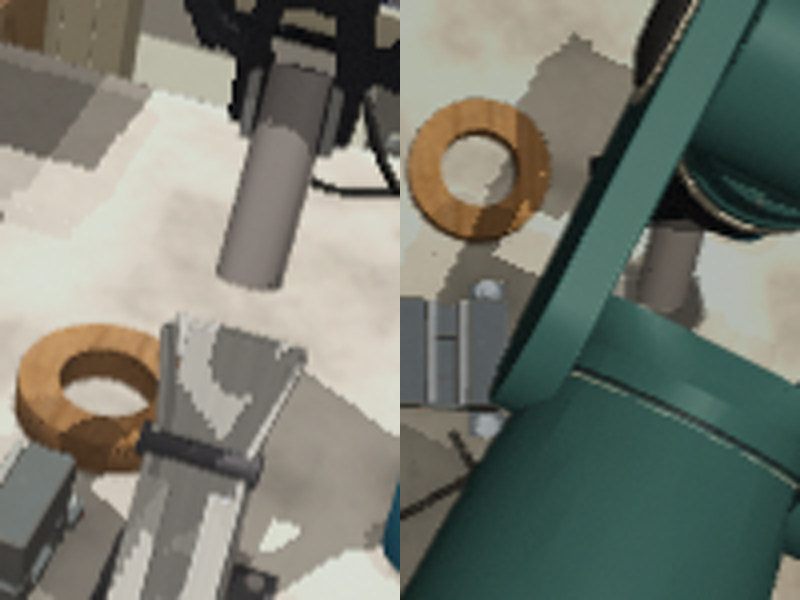

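Emit:
carry_out:
  targets:
    - [-0.03,-0.2,0.55,0,0,0,1]
    - [-0.03,-0.4,1.11,0,0,0,1]
    - [-0.03,-0.4,1.11,0,0,0,1]
    - [-0.03,-0.4,1.11,0,0,0,1]

```text
time: 12.88
tool_pos: [583.8, -270.6, 234.1]
ee_rot: [2.136, 2.301, 0.001]
contact_force: [-0.3, -0.3, -1.3]
gripper_width: 0.326
```

Emit:
carry_out:
  targets:
    - [0,0.05,0.03,0,0,0,1]
    - [0,0.1,0.06,0,0,0,1]
    - [0,0.1,0.06,0,0,0,1]

```text
time: 13.25
tool_pos: [588.5, -270.3, 229.5]
ee_rot: [-2.137, -2.303, 0.0]
contact_force: [-0.3, 0.2, -2.2]
gripper_width: 0.327
```

```bash
python3 - <<'E'
from h import *
go(T(20,15),RT(0))
from station import ctrl
p=ctrl.observe()["tool_pos"]-3*Z-83*av-B;print("s",p@av,"h",p@nv+18,"y",p@np.cross(Z,u))
E
```

```text
t 13.25 pos [ 588.5 -270.3  229.5] w 0.327 F [-0.3  0.2 -2.2] q [-0.47  0.06  1.54 -0.    1.54 -2.12]
[0.023 0.05  0.04 ] [-0. -0.  0.] mm 3
s 20.475805433127082 h 18.175917377508245 y -1.1717845103045352
```

Step gently toward the floor until contact shows.

Emit:
carry_out:
  targets:
    - [0,0.018,0.01,0,0,0,1]
    - [0,0.018,0.01,0,0,0,1]

```text
time: 13.5
tool_pos: [589.2, -270.3, 229.0]
ee_rot: [-2.137, -2.302, 0.0]
contact_force: [-0.5, 0.1, -1.7]
gripper_width: 0.329
```

Emit:
carry_out:
  targets:
    - [0,0.018,0.01,0,0,0,1]
    - [0,0.018,0.01,0,0,0,1]

```text
time: 13.75
tool_pos: [590.0, -270.2, 228.5]
ee_rot: [-2.137, -2.302, -0.0]
contact_force: [0.4, -0.4, -2.1]
gripper_width: 0.33
```

Emit:
carry_out:
  targets:
    - [0,0.018,0.01,0,0,0,1]
    - [0,0.018,0.01,0,0,0,1]

```text
time: 14.0
tool_pos: [591.0, -270.1, 227.9]
ee_rot: [-2.137, -2.302, -0.0]
contact_force: [-0.2, -0.0, -1.9]
gripper_width: 0.323
```

Emit:
carry_out:
  targets:
    - [0,0.018,0.01,0,0,0,1]
    - [0,0.018,0.01,0,0,0,1]

```text
time: 14.25
tool_pos: [591.8, -270.1, 227.5]
ee_rot: [-2.137, -2.302, 0.0]
contact_force: [-0.7, 0.1, -0.8]
gripper_width: 0.328
```

Emit:
carry_out:
  targets:
    - [0,0.018,0.01,0,0,0,1]
    - [0,0.018,0.01,0,0,0,1]

```text
time: 14.5
tool_pos: [592.5, -270.1, 227.2]
ee_rot: [-2.137, -2.302, 0.001]
contact_force: [-4.3, 1.5, 2.7]
gripper_width: 0.329
```

```bash
python3 - <<'E'
from h import *
go(T(0,13.5),RT(0))
from station import ctrl
p=ctrl.observe()["tool_pos"]-3*Z-83*av-B;print("s",p@av,"h",p@nv+18,"y",p@np.cross(Z,u))
E
```

```text
t 14.5 pos [ 592.5 -270.1  227.2] w 0.329 F [-4.3  1.5  2.7] q [-0.47  0.07  1.53 -0.    1.54 -2.11]
[ 0.025 -0.202  0.356] [-0.001  0.    -0.   ] mm 21
s 20.48434832805157 h 13.64421533301516 y -1.2409253731878738
```

Emit:
carry_out:
  targets:
    - [0.02,-0.06,0.08,0,0,0,1]
    - [0.02,-0.11,0.17,0,0,0,1]
    - [0.02,-0.16,0.255,0,0,0,1]
    - [0.02,-0.16,0.255,0,0,0,1]

```text
time: 15.0
tool_pos: [584.1, -269.6, 213.6]
ee_rot: [-2.137, -2.301, 0.001]
contact_force: [-4.6, -1.4, -1.6]
gripper_width: 0.327
```

Emit:
carry_out:
  targets:
    - [0,-0.025,0.043,0,0,0,1]
    - [0,-0.05,0.087,0,0,0,1]
    - [0,-0.05,0.087,0,0,0,1]

```text
time: 15.38
tool_pos: [582.1, -269.9, 210.1]
ee_rot: [2.137, 2.302, -0.0]
contact_force: [-5.4, 0.0, 3.1]
gripper_width: 0.323
```

```bash
python3 - <<'E'
from h import *
go(T(0,13.5),RT(0))
from station import ctrl
p=ctrl.observe()["tool_pos"]-3*Z-83*av-B;print("s",p@av,"h",p@nv+18,"y",p@np.cross(Z,u))
E
```

```text
t 15.38 pos [ 582.1 -269.9  210.1] w 0.323 F [-5.4  0.   3.1] q [-0.47  0.06  1.57 -0.    1.51 -2.12]
[0.006 0.004 0.012] [ 0.  0. -0.] mm 1
s 0.4363408563321764 h 13.989617959856655 y -0.2766029264190356
```

Emit:
carry_out:
  targets:
    - [0,-0.03,0.035,0,0,0,1]
    - [0,-0.05,0.07,0,0,0,1]
    - [0,-0.05,0.07,0,0,0,1]

```text
time: 15.75
tool_pos: [579.6, -269.9, 206.0]
ee_rot: [-2.137, -2.302, 0.0]
contact_force: [-3.5, -1.0, 1.0]
gripper_width: 0.328
```

Emit:
carry_out:
  targets:
    - [0,0,0,0,0,0,0.3]
    - [0,0,0,0,0,0,0.3]
    - [0,0,0,0,0,0,0.3]
    - [0,0,0,0,0,0,0.3]

```text
time: 16.25
tool_pos: [579.7, -270.0, 206.4]
ee_rot: [2.137, 2.302, 0.0]
contact_force: [0.9, 0.9, 1.3]
gripper_width: 0.699
```

```bash
python3 - <<'E'
from h import *
from station import ctrl
go(T(60,18),RT(0))
s=ctrl.read_camera("scene")["color"]
cv2.imwrite("pics/s6.png",cv2.resize(s[200:390,360:470],None,fx=3,fy=3,interpolation=2))
E
```

```text
t 16.25 pos [ 579.7 -270.   206.4] w 0.699 F [0.9 0.9 1.3] q [-0.48  0.06  1.58  0.    1.5  -2.12]
[ 0.004  0.574 -1.145] [0. 0. 0.] mm 64
```

View pics/s6.png

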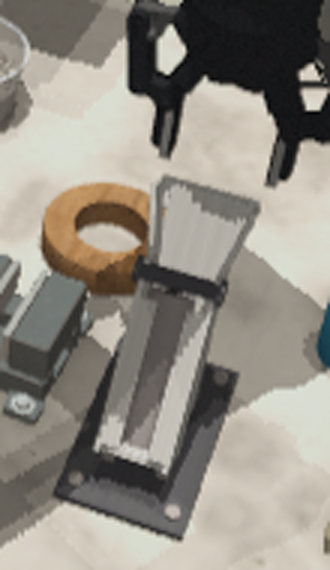

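```bash
python3 - <<'E'
from h import *
p0=np.array([579.7,-270,326]);p1=np.array([540,-98,265.]);p2=np.array([501.5,74.3,205]);R=RT(0)
go(p0,R);go(p1,R,p0,R);go(p2,R,p1,R)
E
```

```text
t 16.3 pos [ 579.7 -270.   206.4] w 0.701 F [0.1 0.1 0.4] q [-0.48  0.06  1.58  0.    1.5  -2.12]
[-0.     0.    -2.392] [ 0. -0.  0.] mm 120
t 16.3 pos [ 579.7 -270.   206.4] w 0.701 F [0.1 0.1 0.4] q [-0.48  0.06  1.58  0.    1.5  -2.12]
[ 3.489 -0.537  1.22 ] [0. 0. 0.] mm 187
t 16.3 pos [ 579.7 -270.   206.4] w 0.701 F [0.1 0.1 0.4] q [-0.48  0.06  1.58  0.    1.5  -2.12]
[ 3.494 -0.512  1.2  ] [0. 0. 0.] mm 186
```

Emit:
carry_out:
  targets:
    - [0,0,-1,0,0,0,0.3]
    - [0,0,-2.4,0,0,0,0]
    - [0,0,-2.4,0,0,0,0]

```text
time: 16.68
tool_pos: [580.3, -270.3, 331.9]
ee_rot: [2.133, 2.297, 0.003]
contact_force: [0.4, -0.4, -0.9]
gripper_width: 0.997
```

Emit:
carry_out:
  targets:
    - [3.49,-0.54,1.22,0,0,0,0]
    - [3.49,-0.54,1.22,0,0,0,0]
    - [3.49,-0.54,1.22,0,0,0,0]
    - [3.49,-0.54,1.22,0,0,0,0]

```text
time: 17.18
tool_pos: [538.7, -94.9, 263.7]
ee_rot: [-2.132, -2.305, 0.001]
contact_force: [0.2, 0.2, 0.1]
gripper_width: 0.998
```

Emit:
carry_out:
  targets:
    - [3.49,-0.51,1.2,0,0,0,0]
    - [3.49,-0.51,1.2,0,0,0,0]
    - [3.49,-0.51,1.2,0,0,0,0]
    - [3.49,-0.51,1.2,0,0,0,0]

```text
time: 17.68
tool_pos: [500.4, 76.6, 203.9]
ee_rot: [-2.132, -2.305, 0.002]
contact_force: [1.0, -0.5, 0.3]
gripper_width: 1.0
```

Emit:
carry_out:
  targets:
    - [0,0,0,0,0,0,0]
    - [0,0,0,0,0,0,0]

```text
time: 17.92
tool_pos: [502.0, 73.0, 205.8]
ee_rot: [2.139, 2.3, 0.001]
contact_force: [0.3, -0.2, 0.2]
gripper_width: 0.999
```

```bash
python3 - <<'E'
from h import *
from station import ctrl
go([501.5,74.3,83],RT(0))
c=ctrl.read_camera("wrist")["color"]
cv2.imwrite("pics/w3.png",c)
s=ctrl.read_camera("scene")["color"]
cv2.imwrite("pics/s7.png",np.hstack([cv2.resize(c[100:420,150:500],(400,366)),cv2.resize(s[225:385,360:440],(183,366),interpolation=2)]))
E
```

```text
t 17.93 pos [502.   73.  205.8] w 0.999 F [ 0.3 -0.2  0.2] q [ 0.09 -0.24  1.86 -0.    1.52 -1.55]
[ 0.026 -0.01   2.457] [ 0.001  0.    -0.002] mm 123
```

View pics/s7.png

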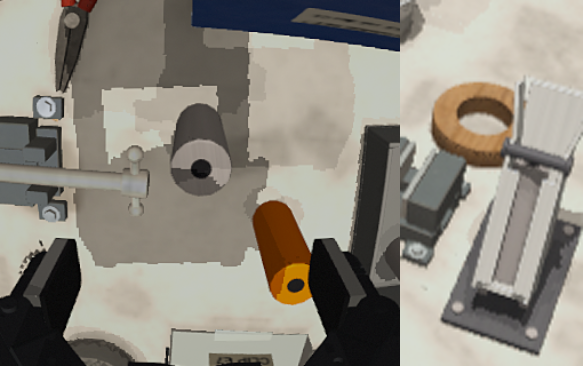

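```bash
python3 - <<'E'
from h import *
print(wplane((325.9,247.7),[502,73,205.8],RT(0),100))
s=cv2.imread("pics/w3.png")
E
```

```text
[502.41970363  76.78656004 100.        ]
```

Emit:
carry_out:
  targets:
    - [0.05,0,1.0,0,0,0,0]
    - [0.05,0,2.0,0,0,0,0]
    - [0.05,0,2.45,0,0,0,0]
    - [0.05,0,2.45,0,0,0,0]
    - [0.05,0,2.45,0,0,0,0.3]

```text
time: 18.65
tool_pos: [502.0, 76.3, 84.3]
ee_rot: [2.138, 2.301, 0.002]
contact_force: [0.3, 0.2, 0.9]
gripper_width: 0.821
```

Emit:
carry_out:
  targets:
    - [0,0,0,0,0,0,1]
    - [0,0,0,0,0,0,1]
    - [0,0,0,0,0,0,1]
    - [0,0,0,0,0,0,1]
    - [0,0,0,0,0,0,1]

```text
time: 19.27
tool_pos: [502.0, 76.8, 84.3]
ee_rot: [2.136, 2.301, 0.003]
contact_force: [0.2, 0.7, 7.1]
gripper_width: 0.397
```

Emit:
carry_out:
  targets:
    - [0,0,0,0,0,0,1]
    - [0,0,-0.5,0,0,0,1]
    - [0,0,-1.5,0,0,0,1]
    - [0,0,-2.6,0,0,0,1]
    - [0,0,-2.6,0,0,0,1]

```text
time: 19.9
tool_pos: [502.5, 76.8, 217.8]
ee_rot: [2.134, 2.299, 0.008]
contact_force: [1.4, 0.8, -2.2]
gripper_width: 0.399
```

```bash
python3 - <<'E'
from h import *
go([528,275,212],RT(0))
E
```

```text
t 19.9 pos [502.5  76.8 217.8] w 0.399 F [ 1.4  0.8 -2.2] q [ 0.1  -0.25  1.84 -0.    1.54 -1.54]
[3.915 0.801 0.122] [ 0.007 -0.     0.   ] mm 200
```

Emit:
carry_out:
  targets:
    - [3.92,0.8,0.05,0,0,0,1]
    - [3.92,0.8,0.05,0,0,0,1]
    - [3.92,0.8,0.05,0,0,0,1]
    - [3.92,0.8,0.05,0,0,0,1]
    - [3.92,0.8,0.05,0,0,0,1]

```text
time: 20.52
tool_pos: [526.3, 275.3, 209.3]
ee_rot: [-2.136, -2.303, 0.003]
contact_force: [0.2, -1.2, -1.8]
gripper_width: 0.394
```

```bash
python3 - <<'E'
from h import *
go([528,275,90],RT(0))
E
```

```text
t 20.52 pos [526.3 275.3 209.3] w 0.394 F [ 0.2 -1.2 -1.8] q [ 0.44 -0.04  1.68 -0.    1.51 -1.21]
[-0.006  0.037  2.385] [-0.001  0.001  0.001] mm 119
```

Emit:
carry_out:
  targets:
    - [0,0.03,1.0,0,0,0,1]
    - [0,0.03,1.9,0,0,0,1]
    - [0,0.03,2.3,0,0,0,1]
    - [0,0.03,2.36,0,0,0,1]
    - [0,0.03,2.36,0,0,0,1]

```text
time: 21.15
tool_pos: [528.8, 275.1, 94.1]
ee_rot: [2.137, 2.301, 0.003]
contact_force: [0.7, 0.9, -1.4]
gripper_width: 0.397
```

Emit:
carry_out:
  targets:
    - [0,0,0,0,0,0,1]

```text
time: 21.28
tool_pos: [528.8, 275.4, 94.2]
ee_rot: [2.137, 2.302, 0.003]
contact_force: [0.1, -0.1, -2.0]
gripper_width: 0.392
```

Emit:
carry_out:
  targets:
    - [0,0,0.05,0,0,0,1]
    - [0,0,0.09,0,0,0,1]
    - [0,0,0.09,0,0,0,1]

```text
time: 21.65
tool_pos: [528.3, 275.3, 88.3]
ee_rot: [2.137, 2.302, 0.001]
contact_force: [-0.1, -0.0, 2.5]
gripper_width: 0.397
```

Emit:
carry_out:
  targets:
    - [0,0,0,0,0,0,0]
    - [0,0,0,0,0,0,0]
    - [0,0,0,0,0,0,0]
    - [0,0,0,0,0,0,0]

```text
time: 22.15
tool_pos: [528.1, 275.2, 87.9]
ee_rot: [-2.137, -2.302, 0.0]
contact_force: [1.1, -0.2, -0.3]
gripper_width: 1.001
```

Emit:
carry_out:
  targets:
    - [0,0,-0.5,0,0,0,0]
    - [0,0,-1.5,0,0,0,0]
    - [0,0,-2.5,0,0,0,0]
    - [0,0,-3.5,0,0,0,0]
    - [0,0,-3.5,0,0,0,0]

```text
time: 22.78
tool_pos: [529.0, 275.6, 267.5]
ee_rot: [2.136, 2.301, 0.009]
contact_force: [-0.3, -0.0, -0.9]
gripper_width: 0.999
```

Emit:
carry_out:
  targets:
    - [0,0,0,0,0,0,0]
    - [0,0,0,0,0,0,0]
    - [0,0,0,0,0,0,0]

```text
time: 23.15
tool_pos: [527.9, 275.1, 261.8]
ee_rot: [-2.137, -2.302, 0.002]
contact_force: [-0.1, 0.0, -0.3]
gripper_width: 0.999
```

```bash
python3 - <<'E'
from h import *
from station import ctrl
s=ctrl.read_camera("scene")["color"]
w=ctrl.read_camera("wrist")["color"]
o=np.hstack([cv2.resize(s[190:390,150:450],(600,400),interpolation=2),w[60:460:2,240:640:2].repeat(2,0)])
cv2.imwrite("pics/s8.png",o)
C2=np.array([516,-273,0])
print(ctrl.observe()["time"],ctrl.observe()["contact_force"])
seat=B+3*0-(63-50+50)*av-3*nv
print("seat approx",seat,proj("scene",seat),[proj("scene",seat+k*av+15*nv) for k in(-50,50)])
E
```

```text
23.25 [-1.1079574   0.12974766  0.50406748]
seat approx [ 508.1789256 -275.16765     80.742    ] [414.44343579 321.11218371] [array([406.62957627, 347.83216589]), array([419.84512391, 297.97668337])]
```

View pics/s8.png

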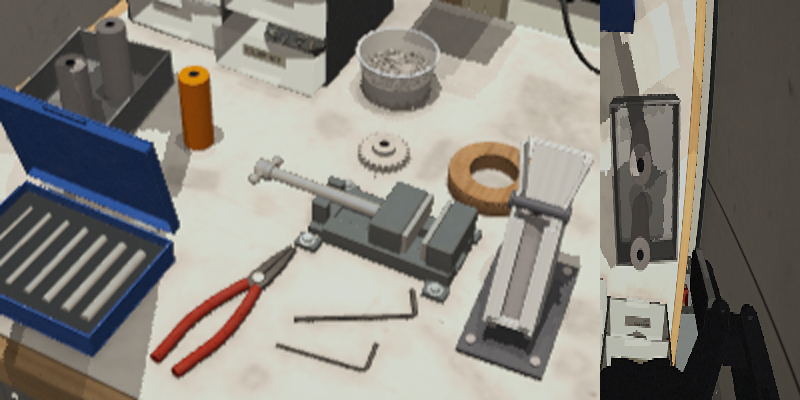

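```bash
python3 -c "
from station import ctrl
print(ctrl.close_job())"
```

```text
the job is handed in; nothing more can be done
None
```

I handed the job in at about 23 s of the 72 s allowed. By my last checks everything is in place; closing the job gave no verdict.

- **Stuck spacer:** I pulled it up out of the mouth and stood it in the reject box.
- **Fitting spacer:** The gripper opening showed the far standing spacer is about 30 mm (0.327, against 0.396 on the 36 mm one). I touched it lightly to the chute floor (about 5 N), slid its end to about the bar and released it. It then slid through by itself.
- **Other spacer:** The near one read the same as the stuck 36 mm spacer (0.397), so I stood it in the reject box too.

**Last pictures:** Both oversize spacers stand inside the box. The chute mouth is empty, and the fitting spacer shows through the slot from just under the bar down to the stop, where its ends should be. That was judged by eye against projected points, not measured to 15 mm. I also judged the box by eye from pictures rather than re-measuring it after the second spacer went in.

The gear, tape roll and bottle were never approached. The gear and tape roll look unmoved in the last picture. The bottle is outside that crop, and I last saw it in place after taking out the stuck spacer. The gripper is open and clear of everything.

**Disagreements:** My two views of the stuck spacer's end differed by about 2 mm sideways. The chute floor was about 1.5 mm deeper than I had worked out. The arm also stopped about 5 mm short on both lowerings into the box, so I added a small step down each time. None of these caused a problem.

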